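# Mist a relief tile at the spray station

## Task

Lay the pale turtle tile flat and gently in the green carriage, squarely between its tall end plate and its low front lip (head towards either end), then push the carriage along its channel, on its centre line so that it does not jam and without forcing it, until it is fully home against the black end stop. Then press the orange nozzle cap all the way down, just briefly (about a second), and let it spring back up. Do not spray before the tile is home, and leave the terracotta star tile, the brush pot, the stamp block and the white cup where they stand.

Things in the scene. Friction and masses are not known exactly. Their poses are not given: they have to be found in the camera images.
- station: Fixed spray station. Origin: on the table top (z 0), under the middle of the carriage when it is fully home. x runs level along the channel in the direction of pushing home, y across, z up. Plywood base 10 mm thick, x -270 to +75, y +-70 mm, with a foot for the bottle out to y -137 (x -40 to +40). A black end stop stands at x 51 to 63 mm, its top 25 mm above the table.
- carriage: Green loose carriage in the channel, 106 mm long (x), 90 mm wide, about 0.35 kg. Origin: underside, middle of its pocket; x points home, parallel to the station's at the start. Starts 130 to 190 mm short of home. Red guide cheeks at its sides, 40 mm long, 100 mm across, leave 1.5 mm play to each rail: pushed well off-centre it cocks and binds; pushed at mid-rear a few newtons move it.
- push_face (a point): Middle of the flat rear face of the carriage's rear plate (yellow stripe on the plate), 21 mm above the carriage's underside, 31 mm above the table: push here along +x of the station. Clear space behind it inside the rails.
- home (a point): Point fixed to the station, on the channel floor 10 mm above the table, where the carriage's origin lies when it is fully home.
- cap_top (a point): Centre of the flat top of the orange nozzle cap (diameter 34 mm, 20 mm high, with a 10 mm thick spout reaching 40 mm from the cap's axis towards the channel at mid-height), 166 mm above the table when up. Moves down with the cap.
- cap (a joint): Travel of the nozzle cap straight down relative to its collar, m: 0 up, 0.012 fully down. Spring: about 2.7 N to start, 8 N fully down; springs back by itself.
- turtle_tile: Pale plaster-coloured tile with a green turtle in relief, 80 mm (x) x 62 mm (y) x 14 mm, turtle 9 mm higher, head towards +x; about 0.15 kg. Origin: centre of underside. Grip it across its 62 mm width.
- star_tile: Terracotta tile with a white star, same size as the turtle tile. Bystander. Origin: centre of underside.
- brush_pot: Blue pot, diameter 68 mm, 90 mm tall, with brushes up to 190 mm above the table. Bystander. Origin: centre of underside.
- stamp_block: Dark wood block with steel stamps, 60 x 60 x 44 mm. Bystander. Origin: centre of underside.
- slip_cup: White cup, diameter 64 mm, 75 mm tall, standing near the channel on its +y side. Bystander. Origin: centre of underside.
- rail_end (a point): Rear open end of the channel, on its centre line, on the channel floor 10 mm above the table, at x -255 mm of the station. Two aluminium guide rails run from here to the end stop: inner faces 51.5 mm, outer 63 mm either side of the centre line, tops 19 mm above the table.
- bottle (a point): Foot of the fixed white bottle with the blue band, on its axis, 10 mm above the table, at station x 0, y -100 mm. Diameter 56 mm (foot ring 64 mm), 110 mm tall; the grey collar (26 mm) and the orange cap stand on top.
- seat (a point): Middle of the carriage's tile seat, 12 mm above its underside, 22 mm above the table. The pocket is 90 mm long (x), open at both sides, between the rear plate (carriage x -55 to -45 mm, full width, top 30 mm above the carriage's underside) and the front lip (x 45 to 51 mm, top 17 mm above the underside).
- collar (a joint): Metering collar, the grey neck (24 mm thick) under the cap, with a red ring; m it has sunk into the bottle: 0 at the start, 0.008 at most. It creeps down while the cap is pressed, about 1.5 mm a second at 8 N, 3 mm a second at 15 N, and creeps back over many seconds. Sunk by 5 mm, the tile has had too much spray.
Mind the look-alikes: they are no part of the job. Leave any brown or pink look-alike of the carriage alone.

How it is judged (in metres and radians):
On the way, in this order (a step that is already met when the one before it is completed fails the run):
1. the turtle tile lies flat and square in the carriage, let go (x of turtle_tile in the frame of carriage between -0.01 and 0.01 m and y of turtle_tile in the frame of carriage between -0.012 and 0.012 m and angle between the x axis of turtle_tile and the x axis of carriage, either way round below 0.15 rad and z of turtle_tile in the frame of carriage below 0.0155 m and angle between turtle_tile's own z axis and vertical below 0.06 rad and contact force between the fingers and turtle_tile below 0.1 N and linear speed of turtle_tile below 0.03 m/s), for 0.2 s.
2. the carriage, with the tile in it, is fully home (x of carriage in the frame of station above -0.007 m and angle between the x axis of carriage and the x axis of station, either way round below 0.09 rad and x of turtle_tile in the frame of carriage between -0.01 and 0.01 m and y of turtle_tile in the frame of carriage between -0.012 and 0.012 m and angle between the x axis of turtle_tile and the x axis of carriage, either way round below 0.15 rad and z of turtle_tile in the frame of carriage below 0.0155 m and angle between turtle_tile's own z axis and vertical below 0.06 rad and linear speed of carriage below 0.02 m/s), for 0.2 s.
3. the nozzle cap is pressed all the way down (value of joint cap above 0.01 m and x of carriage in the frame of station above -0.007 m and angle between the x axis of carriage and the x axis of station, either way round below 0.09 rad and x of turtle_tile in the frame of carriage between -0.01 and 0.01 m and y of turtle_tile in the frame of carriage between -0.012 and 0.012 m and angle between the x axis of turtle_tile and the x axis of carriage, either way round below 0.15 rad and z of turtle_tile in the frame of carriage below 0.0155 m and angle between turtle_tile's own z axis and vertical below 0.06 rad), for 0.05 s.
At the end, for the whole second after the job is handed in: The turtle tile lies flat in the carriage within 10 mm along and 12 mm across of its middle and square within 0.15 rad, the carriage is within 7 mm of home at the end stop, the nozzle cap is up again (within 2 mm), and all is at rest (all of step 2 and value of joint cap below 0.002 m and linear speed of turtle_tile below 0.02 m/s); the robot touches nothing.
It fails at once if the cap is pressed (over 4 mm) while the carriage is not home or the tile is not in it (value of joint cap above 0.004 m and (x of carriage in the frame of station below -0.01 m or distance between turtle_tile and carriage above 0.035 m)).
It fails at once if too much spray: the cap is held down so long or hard that the metering collar sinks by 5 mm (about 4 s of a light full press, 1.6 s at 15 N) (value of joint collar above 0.005 m).
It fails at once if the carriage is forced (robot pushes it with over 50 N) (contact force between any of the fingers, the arm and carriage above 50 N).
It fails at once if the turtle tile is dropped (falls free faster than 0.5 m/s) (contact force between the fingers and turtle_tile below 0.05 N and linear speed of turtle_tile above 0.5 m/s).
It fails at once if the star tile, brush pot, stamp block or cup is moved over 15 mm or tipped (distance of any of star_tile, brush_pot, stamp_block, slip_cup from where it was at the start of the episode above 0.015 m or angle between any of star_tile, brush_pot, stamp_block, slip_cup's own z axis and vertical above 0.3 rad).
It also fails if it takes over 58 s, if anything falls off the work surface, if the arm or the gripper's body presses on something with over 40 N, if the wrist force passes 120 N, or if a joint passes its speed limit or range.

## Robot

A 6-joint arm with a two-finger parallel gripper is mounted at the origin on the work surface. World frame = base frame: x ahead of the robot, y to its left, z up, the work surface at z = 0. Lengths are in m, angles in degrees, forces in N, time in s.
With the tool pointing down it reaches from about 0.275 to 0.825 m from the base axis. Payload 5.2 kg.
Tool frame: the origin (TCP) lies at the very end of the fingers, on their centre line; the grasp point (between the pads) lies 19 mm behind it; z points along the fingers, y is the line along which they close (so a half turn about z gives the same grasp; the last joint's range is limited). The gripper opens to 93 mm and grips with 3 to 60 N. Pads are 15 mm wide; open, the fingers measure 128 mm over their backs; the gripper's body (75 mm by 188 mm) begins 65 mm behind the grasp point.
Start: joints at [-81.75, 14.817, 87.949, -0, 77.235, -11.62], TCP at [0.187, -0.517, 0.219] pointing down, gripper open.
Joint ranges: [-179.93, 179.93], [-52.35, 119.4], [10.71, 147.94], [-69.91, 249.91], [12.55, 155.21], [-178.61, 178.61]. Speed limits (degrees/s): [147.25, 147.25, 180, 180, 180, 180].

## Interface

Orientations are given as a 3x3 rotation matrix whose columns are the frame's x, y, z axes.
In Python, from workcell import bot gives the robot as it stands.
- The arm moves only by the shell command python3 -m pendant 'ROWS' [FORCE]. ROWS is text: rows parted by semicolons, each of 7 numbers parted by spaces: the shift along the tool's x, y, z in cm, then the turn, a rotation vector about the tool's x, y, z in rad, then the closure, from 0 (fully open) to 1 (shut). A call has 1 to 8 rows; each row is the pose to reach, as a shift and turn from the pose commanded when the call began, along the tool's axes at that moment; what a row does not reach only later rows make up. A row lasts 1/8 s, in which the tool goes at most 62.5 mm and 10.7 degrees, less where a joint would pass 70% of its speed; a pose out of reach is approached as far as the arm can. A call with a gripper value outside its range is refused whole. The fingers move at their own pace and stop on an object; FORCE is the grip in N (left out, the last holds). Time passes only in rows, so rows that repeat a pose let the fingers close. It gives the time, the measured TCP pose, the force, the opening and the grip force at its end, in the units of the state.
- bot.read_state(): the state, without advancing time (a new reading comes with each control period).
- bot.camera(name): name is "scene" or "side" or "wrist"; returns the picture (480x640x3 uint8, blue, green, red); there is no depth.
- bot.calibration(name): a dict with "vertical_fov" (degrees; the focal length in pixels is half the picture's height over the tangent of half this angle, whatever the lens; pixels are square), "cx", "cy" (the principal point, pixels), "world_to_cam" (4x4, takes a point from world to camera coordinates). Camera axes: x right, y up, looking along -z (the intrinsics and any distortion apply to the point x, -y, -z); pixel columns grow to the right and rows downward; lengths in m; the calibration is good to about 2 mm. A picture is of the moment at which its call begins: read the wrist's pose just before it. calibration takes no time and is no camera call; for the wrist camera it gives the pose at the moment of the call.
- bot.hand_in(): hands the job in; it is judged then, once.
The state is a dict: "time_s": time; "joints": joint angles; "joint_velocities": joint speeds; "effort": joint torques, N m; "position": TCP position; "orientation": TCP orientation; "wrist_force": force on the tool from outside, world axes, zero at the start; "ft_torque": the same for the moment, N m; "grip_width": finger opening in m; "finger_force": force on a finger pad.
Only numpy, scipy, OpenCV 4.12 (cv2) and the standard library are available. Lean on these libraries where they do the work, as an engineer would, in place of code of your own. Each camera call takes 0.05 s, during which the arm holds its last target. There are 200 camera calls.

## Working session

There is one attempt and no reset: what is moved stays moved. The work goes in short steps, Python scripts to look and compute and a shell command to move; the robot and the scene stay as the last step left them, time stands still between calls to the robot, and variables do not carry over. Pictures are saved under pics/ and viewed, at most 11 in all, crops included, and the job is handed in when it is done.

```bash
ls; mkdir -p pics; python3 - <<'E'
from workcell import bot
import cv2,numpy as np
s=bot.read_state();print(s['time_s'],s['position'],np.round(s['orientation'],3).tolist(),s['grip_width'])
for n in("scene","side","wrist"):
    c=bot.calibration(n);print(n,{k:(np.round(v,4).tolist()) for k,v in c.items() if not isinstance(v,str)})
    cv2.imwrite(f'pics/{n}0.png',bot.camera(n))
E
```

```text
pics
0.0 [ 0.18686664 -0.51671225  0.21781437] [[0.94, 0.34, -0.0], [0.34, -0.94, 0.002], [0.0, -0.002, -1.0]] 0.0929805311664839
scene {'vertical_fov': 51.749, 'cx': 321.3668, 'cy': 239.9032, 'world_to_cam': [[0.3429, 0.9394, -0.0062, -0.1378], [-0.7758, 0.2869, 0.5619, 0.2842], [0.5296, -0.1879, 0.8272, -1.4404], [0.0, 0.0, 0.0, 1.0]]}
side {'vertical_fov': 49.9347, 'cx': 315.3364, 'cy': 233.3469, 'world_to_cam': [[-0.896, -0.4438, 0.0115, 0.4181], [0.2624, -0.5085, 0.8201, -0.2493], [-0.3582, 0.7379, 0.5721, -1.1111], [0.0, 0.0, 0.0, 1.0]]}
wrist {'vertical_fov': 61.2629, 'cx': 317.8148, 'cy': 244.8047, 'world_to_cam': [[0.3402, -0.9404, -0.0019, -0.5494], [0.9119, 0.3304, -0.2436, 0.0284], [0.2297, 0.0811, 0.9699, -0.3892], [0.0, 0.0, 0.0, 1.0]]}
```

View pics/scene0.png

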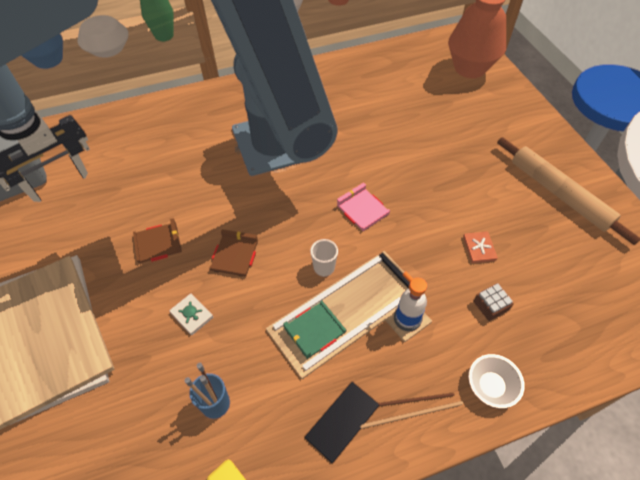

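View pics/side0.png

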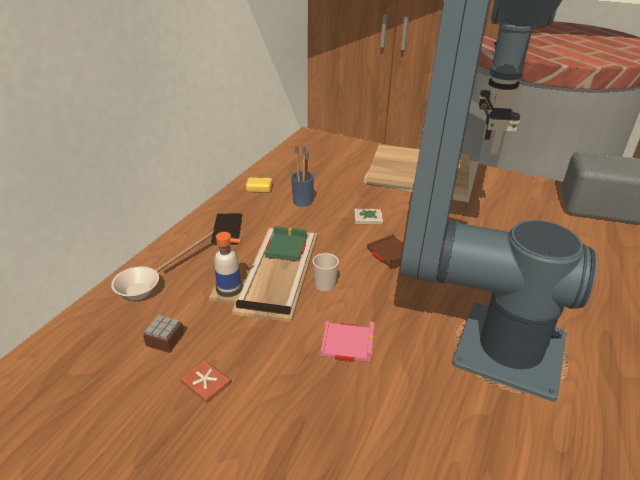

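The scene view shows the pale turtle tile at (191,314) and the green carriage at (315,330), in the channel running from (285,355) to (395,268). It also shows the bottle at (410,310) with the orange cap at (418,287), the cup (323,257), the pot (209,395), the stamp block (493,301) and the star tile (480,246).

Things that could be mistaken for what I want:
- **Tile:** turtle (191,314, pale with green relief) or star (480,246, terracotta). I choose (191,314).
- **Carriage:** green (315,330), brown (158,242) and (234,255), pink (363,207). I choose the green one.

```bash
cat > h.py <<'E'
import cv2,numpy as np
from workcell import bot
def cam(n):
    c=bot.calibration(n); f=240/np.tan(np.radians(c['vertical_fov'])/2)
    return c,np.array([[f,0,c['cx']],[0,f,c['cy']],[0,0,1]]),np.asarray(c['world_to_cam'])
def dist(c):
    return np.zeros(5)
def ray(n,uv,cc=None):
    c,K,W=cc or cam(n); p=cv2.undistortPoints(np.float64(uv).reshape(-1,1,2),K,dist(c)).reshape(-1,2)
    d=np.c_[p[:,0],-p[:,1],-np.ones(len(p))]@W[:3,:3]
    return -W[:3,:3].T@W[:3,3],d
def onz(n,uv,z,cc=None):
    o,d=ray(n,uv,cc); return o+d*((z-o[2])/d[:,2:])
def proj(n,P,cc=None):
    c,K,W=cc or cam(n); P=np.float64(P).reshape(-1,3)@W[:3,:3].T+W[:3,3]
    return cv2.projectPoints((P*[1,-1,-1]).reshape(-1,1,3),np.zeros(3),np.zeros(3),K,dist(c))[0].reshape(-1,2)
E
python3 - <<'E'
from h import *
for n in("scene","side","wrist"): print({k:v for k,v in bot.calibration(n).items() if k not in("world_to_cam","vertical_fov","cx","cy")})
a=cv2.imread('pics/scene0.png')
A=cv2.resize(a[250:400,150:350],None,fx=4,fy=4,interpolation=cv2.INTER_CUBIC)
cv2.imwrite('pics/cropA.png',A)
for nm,uv,z in [("tile",(191,314),.014),("rail far",(395,268),.019),("cap",(418,284),.166),("carr",(315,330),.03)]: print(nm,onz("scene",[uv],z).round(3))
E
```

```text
{}
{}
{}
tile [[ 0.467 -0.337  0.014]]
rail far [[0.519 0.144 0.019]]
cap [[0.643 0.118 0.166]]
carr [[ 0.608 -0.09   0.03 ]]
```

View pics/cropA.png

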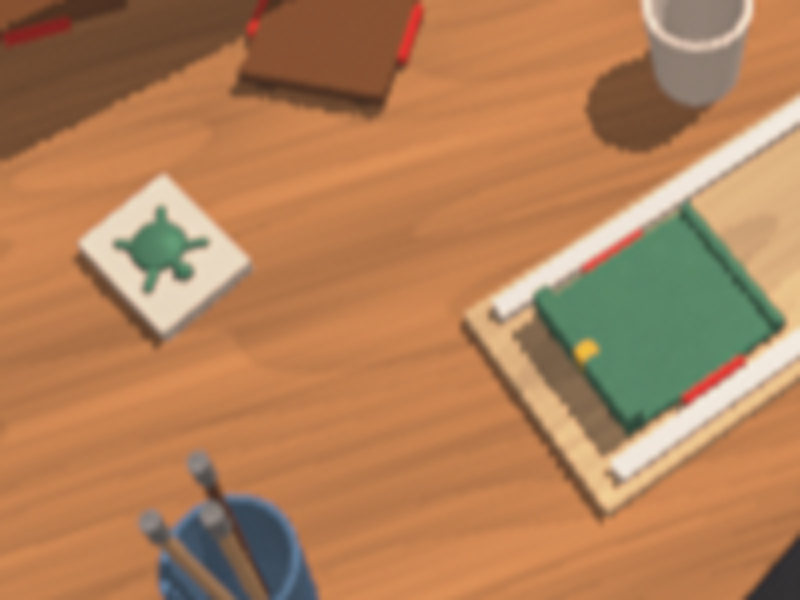

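The crop confirms both choices: a pale tile with a green turtle (corners at crop (80,244), (165,174), (250,264), (165,337)), its head towards the lower right at (183,270), and the green carriage with its yellow stripe at (586,350). Next I fit the station.

```bash
python3 - <<'E'
from h import *
a=cv2.imread('pics/scene0.png')
cv2.imwrite('pics/cropB.png',cv2.resize(a[240:385,260:440],None,fx=4,fy=4,interpolation=cv2.INTER_CUBIC))
a=cv2.imread('pics/side0.png')
cv2.imwrite('pics/cropC.png',cv2.resize(a[210:330,200:350],None,fx=5,fy=5,interpolation=cv2.INTER_CUBIC))
E
```

```text
(no output)
```

View pics/cropB.png

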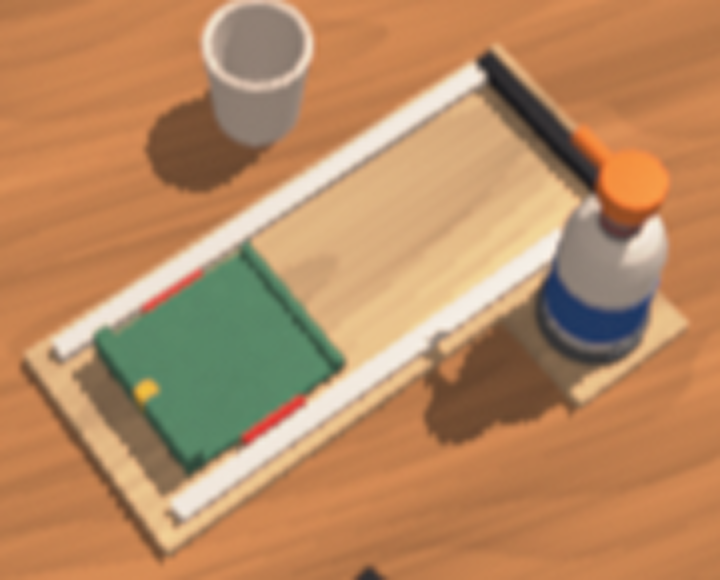

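View pics/cropC.png

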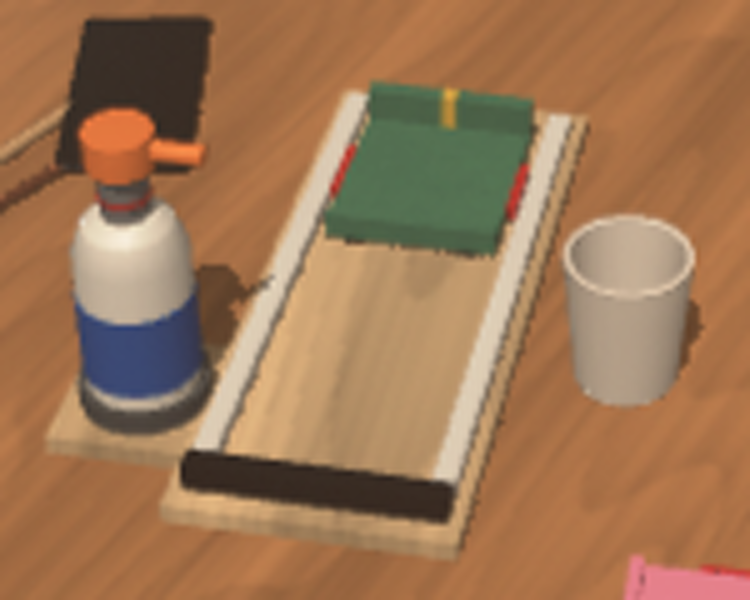

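The crops show the base's rear corners at B(26,356) and B(163,548), the foot's corners at B(687,322) and B(578,402), and the cap top at B(633,181) and C(118,129). The carriage's rear plate is at C(370,83)–(535,98) and its lip at B(250,242)–(345,360).

```bash
cat > fit.py <<'E'
from h import *
from scipy.optimize import least_squares
S=lambda u:(np.array(u)+.5)/4-.5
def B(x,y): return S((x,y))+[260,240]
def A(x,y): return S((x,y))+[150,250]
def C(x,y): return (np.array((x,y))+.5)/5-.5+[200,210]
def T(p,P): 
    c,s=np.cos(p[2]),np.sin(p[2]); P=np.atleast_2d(P).astype(float)
    return np.c_[p[0]+c*P[:,0]-s*P[:,1],p[1]+s*P[:,0]+c*P[:,1],P[:,2]]
cc={n:cam(n) for n in("scene","side")}
def fit(obs,p0):
    r=lambda p:np.concatenate([(proj(n,T(p,np.array(P)/1e3),cc[n])-uv).ravel() for n,P,uv in obs])
    s=least_squares(r,p0,loss='soft_l1'); return s.x,r(s.x).reshape(-1,2).round(1).tolist()
E
python3 - <<'E'
from fit import *
o=[("scene",(-270,70,10),B(26,356)),("scene",(-270,-70,10),B(163,548)),("scene",(40,-137,10),B(687,322)),("scene",(-40,-137,10),B(578,402)),("scene",(75,70,10),B(493,45)),("scene",(0,-100,166),B(633,181)),
("side",(75,70,10),C(459,546)),("side",(75,-70,10),C(163,512)),("side",(-270,70,10),C(588,118)),("side",(40,-137,10),C(50,440)),("side",(0,-100,166),C(118,129))]
p,r=fit(o,[.55,.08,2.2-3.14+.5]);print("station",p,np.degrees(p[2]));print(r)
for t in np.linspace(-3,3,7):
    q,rr=fit(o,[.55,.08,t]);print(q.round(4),np.abs(rr).mean().round(2))
E
python3 - <<'E'
from fit import *
o=[("scene",(51,45,27),B(250,242)),("scene",(51,-45,27),B(345,360)),("side",(-55,-45,40),C(370,83)),("side",(-55,45,40),C(535,98)),("side",(51,-45,27),C(328,222)),("side",(51,45,27),C(498,240))]
print("carriage",*fit(o,[.6,-.09,1.]))
for h in (1,-1):
  o=[("scene",(40*a,31*b,14),A(*u)) for a,b,u in [(1,1,(250,264)),(1,-1,(165,337)),(-1,-1,(80,244)),(-1,1,(165,174))]]
  print("tile",*fit(o,[.467,-.337,.3]))
  o=[("scene",(40*a,31*b,14),A(*u)) for a,b,u in [(1,-1,(80,244)),(-1,-1,(165,174)),(-1,1,(250,264)),(1,1,(165,337))]]
  print("tile alt",*fit(o,[.467,-.337,-.8]));break
E
```

```text
station [0.54610619 0.08883127 1.85776595] 106.44214843732077
[[-1.2, -0.9], [0.7, 0.7], [-0.2, -0.3], [0.4, -0.3], [0.1, -0.8], [-0.4, -1.2], [-0.2, -0.2], [-0.6, -1.4], [-0.1, -0.3], [-0.8, -0.7], [0.0, -0.2]]
[ 0.5461  0.0888 -4.4254] 0.53
[ 0.5461  0.0888 -4.4254] 0.53
[ 0.7373  0.1106 -1.4481] 67.89
[0.5461 0.0888 1.8578] 0.53
[0.5461 0.0888 1.8578] 0.53
[0.5461 0.0888 1.8578] 0.53
[0.5461 0.0888 1.8578] 0.53
carriage [ 0.59794008 -0.08630697  1.85372156] [[-0.5, -1.0], [0.1, -0.9], [0.4, -0.2], [-0.4, 0.4], [-0.8, -1.4], [-0.9, -1.0]]
tile [ 0.46497845 -0.33723347  0.44338525] [[0.6, -0.2], [-0.3, -0.1], [-0.5, 0.1], [0.3, 0.2]]
tile alt [ 0.464875   -0.33681767 -0.90855407] [[-0.9, 9.5], [1.2, 0.1], [0.8, -9.7], [-0.9, -0.1]]
```

```bash
cat >> h.py <<'E'
from scipy.spatial.transform import Rotation as Ro
def plan(p,yaw_deg):
    s=bot.read_state(); R=np.array(s['orientation']); c,n=np.cos(np.radians(yaw_deg)),np.sin(np.radians(yaw_deg))
    Rt=np.array([[c,n,0],[n,-c,0],[0,0,-1]])
    print('t',round(s['time_s'],2),'pos',np.round(s['position'],4),'shift cm',(R.T@(np.array(p)-s['position'])*100).round(2),'rotv',Ro.from_matrix(R.T@Rt).as_rotvec().round(4),'F',np.round(s['wrist_force'],1))
E
python3 - <<'E'
from h import *
print('pot',onz("scene",[(210,386)],.09),'cup',onz("scene",[(260+257/4,240+42/4)],.075))
plan([.455,-.342,.16],25.4)
E
```

```text
pot [[ 0.6722092 -0.3254373  0.09     ]] cup [[ 0.44852846 -0.00949593  0.075     ]]
t 0.15 pos [ 0.1869 -0.5168  0.218 ] shift cm [31.16 -7.32  5.82] rotv [-0.0014 -0.0003 -0.0965] F [-0.5  1.  -0. ]
```

```bash
python3 -m pendant '5 -1.2 1 0 0 -0.05 0; 10.5 -2.4 2 0 0 -0.0965 0; 16 -3.7 3 0 0 -0.0965 0; 21.5 -5 4 0 0 -0.0965 0; 27 -6.3 5 0 0 -0.0965 0; 31.2 -7.3 5.8 0 0 -0.0965 0; 31.2 -7.3 5.8 0 0 -0.0965 0; 31.2 -7.3 5.8 0 0 -0.0965 0' && python3 - <<'E'
from h import *
plan([.465,-.337,.16],25.4)
import pickle
pickle.dump(cam("wrist"),open("w1.pkl","wb"))
cv2.imwrite('pics/w1.png',bot.camera("wrist"))
print(proj("wrist",[[.465,-.337,.014]]))
E
```

```text
time_s: 1.15
position: [0.4551, -0.3427, 0.1605]
orientation: [[0.903, 0.43, -0.001], [0.43, -0.903, -0.0], [-0.001, -0.0, -1.0]]
wrist_force: [0.3, -0.1, 0.3]
grip_width: 0.093
finger_force: 0.0
t 1.15 pos [ 0.4551 -0.3427  0.1605] shift cm [ 1.14 -0.09  0.05] rotv [-0.0004  0.0008  0.0007] F [ 0.3 -0.1  0.3]
[[315.9350704  216.10187931]]
```

View pics/w1.png

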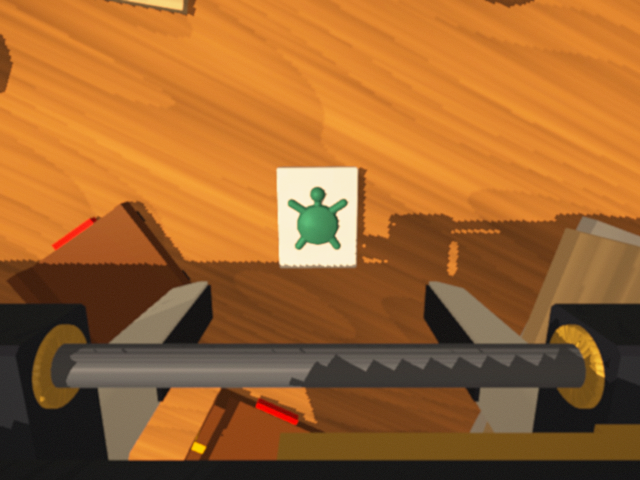

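The wrist picture shows the turtle tile at (277..358, 167..267), head up, with its centre at (317,217) against a predicted (316,216). A brown look-alike has its corner near (187,282), left of the left finger.

```bash
python3 - <<'E'
from h import *
import pickle
cc=pickle.load(open("w1.pkl","rb"))
q=onz("wrist",[(277,168),(357,167),(358,266),(279,267)],.014,cc);c=q.mean(0)
d=q[0]-q[3]+q[1]-q[2];yaw=np.degrees(np.arctan2(d[1],d[0]))
print(c,yaw,np.linalg.norm(q[0]-q[1]),np.linalg.norm(q[1]-q[2]))
b=onz("wrist",[(187,282),(125,203),(240,395)],.02,cc)
s=bot.read_state();R=np.array(s['orientation']);print(((b-c)@R*1000).round())
plan([c[0],c[1],.004],yaw)
E
```

```text
[ 0.46417367 -0.33852569  0.014     ] 26.30825618921956 0.060564307913162314 0.07833864980838788
[[ -50. -104.   -6.]
 [  13. -146.   -6.]
 [-153.  -67.   -6.]]
t 1.2 pos [ 0.4549 -0.3432  0.1607] shift cm [ 1.05 -0.02 15.67] rotv [ 0.      0.0006 -0.0164] F [-0.3 -0.1  1.1]
```

```bash
python3 -m pendant '1.05 0 5 0 0 -0.016 0; 1.05 0 10 0 0 -0.016 0; 1.05 0 13.5 0 0 -0.016 0; 1.05 0 15.6 0 0 -0.016 0; 1.05 0 15.6 0 0 -0.016 0; 1.05 0 15.6 0 0 -0.016 0.4; 1.05 0 15.6 0 0 -0.016 0.6; 1.05 0 15.6 0 0 -0.016 0.6' 20
```

```text
time_s: 2.2
position: [0.4655, -0.3386, 0.0057]
orientation: [[0.896, 0.443, 0.001], [0.443, -0.896, -0.001], [0.001, 0.002, -1.0]]
wrist_force: [-0.2, 0.1, -0.3]
grip_width: 0.0677
finger_force: 0.0
```

```bash
python3 -m pendant '0 0 0 0 0 0 0.6; 0 0 0 0 0 0 0.6; 0 0 0 0 0 0 0.6; 0 0 -1 0 0 0 0.6; 0 0 -4 0 0 0 0.6; 0 0 -9 0 0 0 0.6; 0 0 -12 0 0 0 0.6; 0 0 -12 0 0 0 0.6' 20; python3 -c "
from h import *
plan([.598,-.0863,.15],106.3); s=bot.read_state();print(s['joints'],s['grip_width'])"
```

```text
time_s: 3.2
position: [0.4664, -0.3394, 0.1275]
orientation: [[0.896, 0.443, 0.004], [0.443, -0.896, -0.004], [0.002, 0.006, -1.0]]
wrist_force: [-0.6, 0.5, -1.3]
grip_width: 0.0618
finger_force: 20.0
t 3.2 pos [ 0.4664 -0.3394  0.1275] shift cm [ 23.02 -16.83  -2.31] rotv [ 0.0059  0.0025 -1.3958] F [-0.6  0.5 -1.3]
[-4.71147147e+01  2.16111876e+01  9.17612599e+01  1.94449374e-03
  6.62889157e+01  1.65599393e+01] 0.06177654249821534
```

```bash
python3 -m pendant '3 -2 -1 0 0 -0.17 0.6; 6 -4.2 -2 0 0 -0.35 0.6; 9 -6.4 -2.3 0 0 -0.53 0.6; 12 -8.6 -2.3 0 0 -0.71 0.6; 15 -10.8 -2.3 0 0 -0.89 0.6; 18 -13 -2.3 0 0 -1.07 0.6; 21 -15.2 -2.3 0.004 0.002 -1.24 0.6; 23 -16.8 -2.3 0.006 0.0025 -1.396 0.6'; python3 -m pendant '0 0 0 0 0 0 0.6; 0 0 0 0 0 0 0.6'; python3 - <<'E'
from h import *
import pickle
plan([.598,-.0863,.026],106.3)
pickle.dump(cam("wrist"),open("w2.pkl","wb"))
cv2.imwrite('pics/w2.png',bot.camera("wrist"))
E
```

```text
time_s: 4.2
position: [0.5962, -0.0835, 0.1454]
orientation: [[-0.287, 0.958, -0.007], [0.958, 0.287, 0.006], [0.008, -0.005, -1.0]]
wrist_force: [0.2, -0.1, -2.1]
grip_width: 0.0614
finger_force: 20.0
time_s: 4.45
position: [0.5959, -0.0857, 0.1463]
orientation: [[-0.279, 0.96, -0.006], [0.96, 0.279, 0.005], [0.006, -0.005, -1.0]]
wrist_force: [-0.5, -0.4, -1.6]
grip_width: 0.0617
finger_force: 20.0
t 4.45 pos [ 0.5959 -0.0857  0.1463] shift cm [-0.19  0.25 12.03] rotv [-0.0049 -0.0062 -0.0018] F [-0.5 -0.4 -1.6]
```

View pics/w2.png

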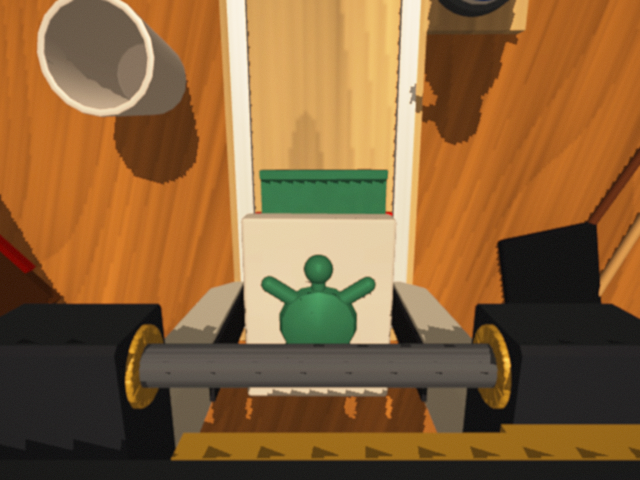

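The tile is held square, with its front edge at (245..394, 214). The carriage lip's far edge runs (261,170)–(388,170), and the rails and cup are clear.

```bash
python3 - <<'E'
from h import *
import pickle
cc=pickle.load(open("w2.pkl","rb"))
s=bot.read_state();R=np.array(s['orientation']);p=np.array(s['position'])
l=onz("wrist",[(261,170),(388,170)],.027,cc);t=onz("wrist",[(245,214),(394,214)],p[2]-.0057+.014,cc)
print('lip w',np.linalg.norm(l[1]-l[0]),'tile w',np.linalg.norm(t[1]-t[0]))
u=np.array([np.cos(np.radians(106.4)),np.sin(np.radians(106.4)),0])
lc=l.mean(0)-.051*u; tc=t.mean(0)-.040*u
print('carriage',lc,'yaw lip',np.degrees(np.arctan2(*(l[0]-l[1])[[1,0]]))-90,'tile',tc,'yaw',np.degrees(np.arctan2(*(t[0]-t[1])[[1,0]]))-90)
print('in-hand offset tool mm',((tc-p)@R*1000).round(1), 'needed shift tool cm', ((lc-tc)@R*100).round(2))
# rails along line
for z,a,b in[(.019,(247,100),(400,100))]:
    r=onz("wrist",[a,b],z,cc);print('rail',np.linalg.norm(r[1]-r[0]),((r.mean(0)-lc)@R*1000).round(1))
E
```

```text
lip w 0.08797488554122385 tile w 0.058389548317139266
carriage [ 0.6003869  -0.08590215  0.027     ] yaw lip -253.7681973540436 tile [ 0.59676209 -0.08552805  0.15492161] yaw -253.7380157947844
in-hand offset tool mm [ 0.4  0.9 -8.3] needed shift tool cm [-0.21  0.39 12.79]
rail 0.1047287046310288 [97.7 -1.   8.6]
```

```bash
python3 -m pendant '-0.2 0.3 3 -0.005 -0.006 0 0.6; -0.2 0.3 6 -0.005 -0.006 0 0.6; -0.2 0.3 8.5 -0.005 -0.006 0 0.6; -0.2 0.3 10 -0.005 -0.006 0 0.6; -0.2 0.3 10.8 -0.005 -0.006 0 0.6; -0.2 0.3 11.2 -0.005 -0.006 0 0.6; -0.2 0.3 11.2 -0.005 -0.006 0 0.6'; python3 -c "
from h import *
plan([.5985,-.0863,.028],106.3)"
```

```text
time_s: 5.38
position: [0.6001, -0.0863, 0.0361]
orientation: [[-0.281, 0.96, 0.003], [0.96, 0.281, -0.0], [-0.001, 0.003, -1.0]]
wrist_force: [-0.2, 0.5, -1.9]
grip_width: 0.0616
finger_force: 20.0
t 5.38 pos [ 0.6001 -0.0863  0.0361] shift cm [ 0.04 -0.15  0.81] rotv [ 0.0029  0.0012 -0.0001] F [-0.2  0.5 -1.9]
```

```bash
python3 -m pendant '0 -0.05 0.3 0.003 0.001 0 0.6; 0 -0.05 0.5 0.003 0.001 0 0.6; 0 -0.05 0.7 0.003 0.001 0 0.6; 0 -0.05 0.8 0.003 0.001 0 0.6; 0 -0.05 0.8 0.003 0.001 0 0.6'
```

```text
time_s: 6.0
position: [0.5993, -0.0862, 0.0276]
orientation: [[-0.281, 0.96, -0.001], [0.96, 0.281, 0.0], [0.0, -0.001, -1.0]]
wrist_force: [-0.1, 0.3, -1.5]
grip_width: 0.0618
finger_force: 20.0
```

```bash
python3 -m pendant '0 0 0.1 0 0 0 0.6; 0 0 0.1 0 0 0 0.6' ; python3 -m pendant '0 0 0.1 0 0 0 0.6; 0 0 0.1 0 0 0 0.6'
```

```text
time_s: 6.25
position: [0.5993, -0.0863, 0.0274]
orientation: [[-0.281, 0.96, -0.0], [0.96, 0.281, -0.0], [0.0, -0.0, -1.0]]
wrist_force: [-2.5, 0.6, 4.5]
grip_width: 0.0618
finger_force: 20.0
time_s: 6.5
position: [0.5994, -0.0863, 0.0274]
orientation: [[-0.281, 0.96, -0.0], [0.96, 0.281, -0.0], [-0.0, -0.0, -1.0]]
wrist_force: [-5.0, 0.5, 11.5]
grip_width: 0.0618
finger_force: 20.0
```

Contact with the seat. I back off a millimetre, release, and rise.

```bash
python3 -m pendant '0 0 -0.15 0 0 0 0.6; 0 0 -0.15 0 0 0 0.25; 0 0 -0.15 0 0 0 0.1; 0 0 -0.15 0 0 0 0.1; 0 0 -0.6 0 0 0 0.1; 0 0 -3 0 0 0 0.1; 0 0 -8 0 0 0 0.1; 0 0 -8 0 0 0 0.1' ; python3 - <<'E'
from h import *
import pickle
pickle.dump(cam("wrist"),open("w3.pkl","wb"))
a=bot.camera("wrist");cv2.imwrite('pics/w3.png',a)
b=bot.camera("scene");cv2.imwrite('pics/s3.png',b)
cv2.imwrite('pics/both.png',np.hstack([cv2.resize(a,(440,330)),cv2.resize(b[270:390,270:400],(357,330))]))
u=np.array([np.cos(np.radians(106.4)),np.sin(np.radians(106.4)),0])
h=np.array([.5461,.0888,.031]); plan(h-u*.275,106.4)
E
```

```text
time_s: 7.5
position: [0.6024, -0.0872, 0.1103]
orientation: [[-0.281, 0.96, 0.008], [0.96, 0.281, -0.003], [-0.005, 0.007, -1.0]]
wrist_force: [0.5, 0.7, -0.1]
grip_width: 0.0837
finger_force: 0.0
t 7.6 pos [ 0.5995 -0.0863  0.1062] shift cm [-9.19 -0.17  7.52] rotv [ 0.0003  0.0004 -0.0017] F [-0.1 -0.4  0.7]
```

View pics/both.png

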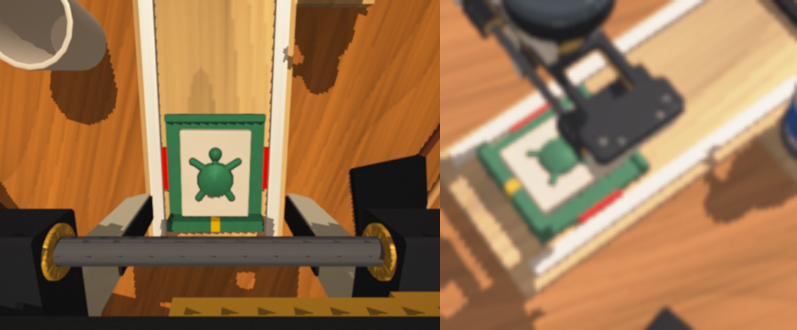

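The tile sits flat between the plate and the lip, evenly spaced from both sides (left image, tile at (180..250, 129..217)). I'll check the room near the brushes for pushing with the gripper turned 90°.

```bash
python3 - <<'E'
from fit import *
h=np.array([.5461,.0888,0]);t=np.radians(106.44);u=np.array([np.cos(t),np.sin(t),0]);v=np.array([-u[1],u[0],0])
for z in(.15,.19):
    for q in[(200,465),(150,525),(212,515)]:
        p=onz("scene",[A(*q)],z,cc["scene"])[0]-h;print(z,(p@u).round(3),(p@v).round(3))
W=cam("wrist")[2];o=-W[:3,:3].T@W[:3,3];s=bot.read_state();print('cam in tool',(o-s['position'])@np.array(s['orientation']))
# tile & carriage from w3 (both.png left scale 640/440)
import pickle;c3=pickle.load(open("w3.pkl","rb"));k=640/440
a=onz("wrist",[(165*k,115*k),(264*k,115*k)],.027,c3);b=onz("wrist",[(181*k,129*k),(250*k,129*k)],.036,c3)
print('lip far edge st',(a.mean(0)-h)@u,(a.mean(0)-h)@v,'tile front',(b.mean(0)-h)@u,(b.mean(0)-h)@v)
plan(h-u*.275+[0,0,.12],196.4)
E
```

```text
0.15 -0.43 0.017
0.15 -0.462 0.005
0.15 -0.437 -0.007
0.19 -0.43 -0.001
0.19 -0.461 -0.012
0.19 -0.437 -0.024
cam in tool [ 6.69858093e-02  8.88389979e-05 -1.65406365e-01]
lip far edge st -0.13236701967916673 -0.0015316148327721687 tile front -0.14360126050354302 -0.0023631716370749985
t 7.6 pos [ 0.5995 -0.0863  0.1062] shift cm [-9.19 -0.15 -1.38] rotv [-1.0000e-04  6.0000e-04 -1.5725e+00] F [-0.1 -0.4  0.7]
```

```bash
python3 -m pendant '-2 0 -2 0 0 -0.17 1; -4 0 -2.5 0 0 -0.35 1; -6 0 -2.5 0 0 -0.53 1; -8 -0.1 -2.5 0 0 -0.71 1; -9.2 -0.15 -2.5 0 0 -0.89 1; -9.2 -0.15 -2.5 0 0 -1.07 1; -9.2 -0.15 -2.5 0 0 -1.25 1; -9.2 -0.15 -2.5 0 0 -1.42 1' 20; python3 -m pendant '0 0 0 0 0 -0.1525 1; 0 0 0 0 0 -0.1525 1; 0 0 0 0 0 -0.1525 1'; cat >> h.py <<'E'
def st(p):
    t=np.radians(106.44);u=np.array([np.cos(t),np.sin(t)]);v=np.array([-u[1],u[0]]);d=np.array(p)[:2]-[.5461,.0888]
    return (d@u).round(4),(d@v).round(4)
def W(x,y,z):
    t=np.radians(106.44);u=np.array([np.cos(t),np.sin(t)]);v=np.array([-u[1],u[0]]);return np.r_[[.5461,.0888]+u*x+v*y,z]
E
python3 - <<'E'
from h import *
s=bot.read_state();print(st(s['position']),s['grip_width'])
plan(W(-.275,-.001,.022),196.4)
cv2.imwrite('pics/side4.png',cv2.resize(bot.camera("side")[130:330,180:420],(720,600)))
E
```

```text
time_s: 8.6
position: [0.6226, -0.1746, 0.1284]
orientation: [[-0.99, -0.139, -0.004], [-0.139, 0.99, 0.002], [0.004, 0.002, -1.0]]
wrist_force: [-1.0, -0.5, 0.3]
grip_width: 0.0084
finger_force: 0.0
time_s: 8.98
position: [0.6232, -0.1747, 0.1295]
orientation: [[-0.96, -0.28, -0.002], [-0.28, 0.96, 0.001], [0.002, 0.002, -1.0]]
wrist_force: [0.5, 0.1, 0.1]
grip_width: 0.0005
finger_force: 0.0
(np.float64(-0.2746), np.float64(0.0006)) 0.0005029810878185869
t 8.97 pos [ 0.6232 -0.1747  0.1295] shift cm [-0.19 -0.06 10.75] rotv [ 0.0015 -0.0021 -0.003 ] F [0.5 0.1 0.1]
```

View pics/side4.png

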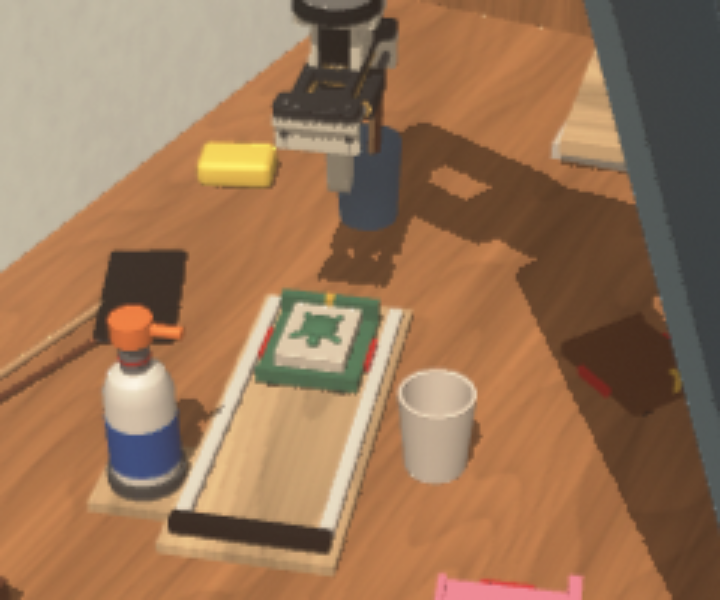

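The side view shows the tile flat in the carriage, the closed gripper behind it on the centre line, and all bystanders standing. Now I descend behind the plate.

```bash
python3 -m pendant '-0.15 0 4 0 0 -0.003 1; -0.15 0 8 0 0 -0.003 1; -0.15 0 10.7 0 0 -0.003 1; -0.15 0 10.7 0 0 -0.003 1; -0.15 0.8 10.7 0 0 -0.003 1; -0.15 1.5 10.7 0 0 -0.003 1; -0.15 2 10.7 0 0 -0.003 1; -0.15 2.3 10.7 0 0 -0.003 1'; python3 -c "
from h import *
s=bot.read_state();print(st(s['position']));plan(W(-.235,-.001,.022),196.4)"
```

```text
time_s: 10.02
position: [0.6191, -0.1524, 0.0246]
orientation: [[-0.958, -0.286, 0.001], [-0.286, 0.958, -0.001], [-0.001, -0.001, -1.0]]
wrist_force: [0.8, -2.0, 1.4]
grip_width: 0.0008
finger_force: 1.1
(np.float64(-0.252), np.float64(-0.0018))
t 10.03 pos [ 0.6191 -0.1524  0.0246] shift cm [0.07 1.7  0.26] rotv [-0.0013  0.0006  0.0034] F [ 0.8 -2.   1.4]
```

```bash
python3 -m pendant '0.05 0.5 0 0 0 0 1; 0.05 1.2 0 0 0 0 1; 0.05 2 0 0 0 0.003 1; 0.05 3 0 0 0 0.003 1; 0.05 4 0 0 0 0.003 1; 0.05 5 0 0 0 0.003 1; 0.05 6 0 0 0 0.003 1; 0.05 7 0 0 0 0.003 1'; python3 -c "
from h import *
s=bot.read_state();print(st(s['position']));plan(W(-.07,-.001,.022),196.4)"
```

```text
time_s: 11.02
position: [0.5979, -0.0848, 0.0236]
orientation: [[-0.959, -0.282, -0.001], [-0.282, 0.959, 0.0], [0.001, 0.0, -1.0]]
wrist_force: [1.1, -1.8, 2.1]
grip_width: 0.0003
finger_force: 1.1
(np.float64(-0.1811), np.float64(-0.0005))
t 11.03 pos [ 0.5979 -0.0848  0.0236] shift cm [-0.04 11.11  0.17] rotv [ 0.0004 -0.0009  0.0001] F [ 1.1 -1.8  2.1]
```

```bash
python3 -m pendant '0 1 0 0 0 0 1; 0 2 0 0 0 0 1; 0 3 0 0 0 0 1; 0 4 0 0 0 0 1; 0 5 0 0 0 0 1; 0 6 0 0 0 0 1; 0 7 0 0 0 0 1; 0 8 0 0 0 0 1'; python3 -c "
from h import *
s=bot.read_state();print(st(s['position']));plan(W(-.07,-.001,.022),196.4)"
```

```text
time_s: 12.02
position: [0.5753, -0.0081, 0.0236]
orientation: [[-0.959, -0.282, -0.001], [-0.282, 0.959, 0.0], [0.001, 0.0, -1.0]]
wrist_force: [1.1, -2.4, 0.5]
grip_width: 0.0006
finger_force: 0.9
(np.float64(-0.1012), np.float64(-0.0006))
t 12.03 pos [ 0.5753 -0.0081  0.0236] shift cm [-0.04  3.12  0.16] rotv [ 0.0004 -0.0009 -0.    ] F [ 1.1 -2.4  0.5]
```

```bash
python3 -m pendant '0 0.6 0 0 0 0 1; 0 1.2 0 0 0 0 1; 0 1.7 0 0 0 0 1; 0 2.1 0 0 0 0 1; 0 2.4 0 0 0 0 1; 0 2.6 0 0 0 0 1; 0 2.7 0 0 0 0 1'; for i in 1 2; do python3 -m pendant '0 0.1 0 0 0 0 1; 0 0.2 0 0 0 0 1' | grep -E "force: \[|position"; done; python3 -c "
from h import *
s=bot.read_state();print(st(s['position']))"
```

```text
time_s: 12.9
position: [0.5679, 0.0172, 0.0236]
orientation: [[-0.959, -0.282, -0.001], [-0.282, 0.959, 0.0], [0.001, 0.0, -1.0]]
wrist_force: [1.0, -2.0, 0.7]
grip_width: 0.0001
finger_force: 0.8
position: [0.5674, 0.019, 0.0236]
wrist_force: [1.3, -1.1, 0.7]
position: [0.5668, 0.021, 0.0236]
wrist_force: [0.7, -1.2, 0.6]
(np.float64(-0.0709), np.float64(-0.0007))
```

```bash
for i in 1 2 3; do python3 -m pendant '0 0.08 0 0 0 0 1; 0 0.15 0 0 0 0 1' | grep -E "force: \[|position"; done
```

```text
position: [0.5663, 0.0225, 0.0236]
wrist_force: [0.9, -1.7, -0.6]
position: [0.5663, 0.0227, 0.0237]
wrist_force: [-0.0, -7.4, -0.4]
position: [0.5663, 0.0228, 0.024]
wrist_force: [-0.1, -13.4, -0.3]
```

```bash
python3 -m pendant '0 -0.8 0 0 0 0 1; 0 -1.6 0 0 0 0 1; 0 -1.8 -4 0 0 0 1; 0 -1.8 -9 0 0 0 1; 0 -1.8 -14 0 0 0 1; 0 -1.8 -18 0 0 0 1; 0 -1.8 -18 0 0 0 1; 0 -1.8 -18 0 0 0 1' | grep pos; python3 - <<'E'
from h import *
a=bot.camera("side");b=bot.camera("scene")
cv2.imwrite('pics/home.png',np.hstack([cv2.resize(a[210:330,200:330],(400,369)),cv2.resize(b[240:360,310:440],(400,369))]))
plan(W(0,-.1,.19),196.4)
E
```

```text
position: [0.5702, 0.0082, 0.2029]
t 15.25 pos [0.5697 0.0082 0.2019] shift cm [-10.01   8.4    1.17] rotv [ 0.002  -0.0037 -0.    ] F [-0.1 -0.  -0.3]
```

View pics/home.png

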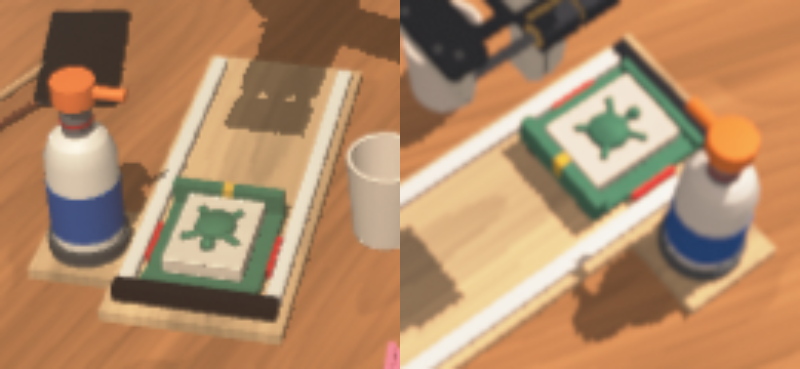

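The carriage is home against the black stop (left picture, around (195,290)), with the tile still square in its pocket. The orange cap is up at (72,78). Now I move over the cap.

```bash
python3 -m pendant '-3 2.5 0 0 0 0 1; -6 5 0.2 0.002 -0.003 0 1; -9 7.5 0.6 0.002 -0.003 0 1; -10 8.4 1 0.002 -0.003 0 1; -10 8.4 1 0.002 -0.003 0 1; -10 8.4 1 0.002 -0.003 0 1'| grep pos; python3 -c "
from h import *
plan(W(0,-.1,.168),196.4)"
```

```text
position: [0.6423, 0.1158, 0.1932]
t 16.0 pos [0.6423 0.1158 0.1932] shift cm [-0.01  0.14  2.52] rotv [-0.0018  0.0008 -0.0007] F [-0.1 -0.   0. ]
```

```bash
python3 -m pendant '0 0.1 1.5 0 0 0 1; 0 0.1 2.2 0 0 0 1; 0 0.1 2.2 0 0 0 1'| grep -E "pos|_force: \["; python3 -m pendant '0 0 0.6 0 0 0 1; 0 0 1.2 0 0 0 1; 0 0 1.7 0 0 0 1; 0 0 1.9 0 0 0 1; 0 0 1.9 0 0 0 1'| grep -E "time|pos|_force: \["
```

```text
position: [0.6419, 0.1173, 0.1705]
wrist_force: [-0.2, 0.2, 0.0]
time_s: 17.0
position: [0.6433, 0.1176, 0.1539]
wrist_force: [-2.1, -0.7, 7.9]
```

```bash
python3 -m pendant '0 0 0.15 0 0 0 1; 0 0 0.25 0 0 0 1'| grep -E "time|pos|_force: \["
```

```text
time_s: 17.25
position: [0.6434, 0.1176, 0.1528]
wrist_force: [-3.6, -1.0, 16.0]
```

Force rose sharply to 16 N, so the cap is bottomed. Release now.

```bash
python3 -m pendant '0 0 -1 0 0 0 1; 0 0 -3 0 0 0 1; 0 0 -7 0 0 0 1; 0 0 -10 0 0 0 1; 0 0 -10 0 0 0 1; 0 0 -10 0 0 0 1; 0 0 -10 0 0 0 1; 0 0 -10 0 0 0 1'| grep -E "time|pos|_force: \["; python3 - <<'E'
from h import *
a=bot.camera("side");b=bot.camera("wrist")
cv2.imwrite('pics/end.png',np.hstack([cv2.resize(a[190:330,190:340],(400,373)),cv2.resize(b,(400,300))[:,:] if 0 else cv2.resize(b,(400,373))]))
E
```

```text
time_s: 18.25
position: [0.6421, 0.1178, 0.2487]
wrist_force: [0.5, -0.5, -1.2]
```

View pics/end.png

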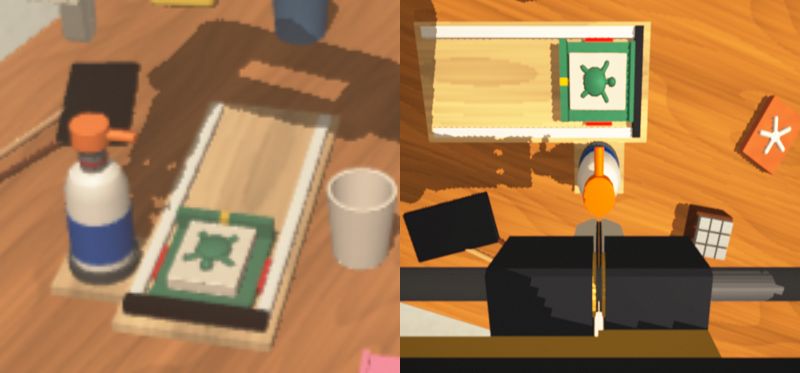

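The cap is up again at (90,130), the carriage is at the stop with the tile square in it (right image, (597,82)), and the robot is clear.

```bash
python3 -c "
from workcell import bot
print(bot.hand_in())"
```

```text
the job is handed in; nothing more can be done
None
```

The job is handed in and the judge returned no verdict: the turtle tile lies square in the carriage, the carriage is home against the black stop, and the cap was pressed to the bottom (16 N peak) and is up again, with no bystander seen moved.

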